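# Set the label cutter's depth dial four clicks deeper and lock it

### The arm

A 6-joint arm with a two-finger parallel gripper is mounted at the origin on the work surface. World frame = base frame: x ahead of the robot, y to its left, z up, the work surface at z = 0. Lengths are in m, angles in rad, forces in N, time in s.
With the tool pointing down it reaches from about 0.275 to 0.975 m from the base axis. Payload 8.4 kg.
Tool frame: the origin (TCP) lies at the very end of the fingers, on their centre line; the grasp point (between the pads) lies 19 mm behind it (bot.hold_point_z is the distance from the TCP to the grasp point, in m); z points along the fingers, y is the line along which they close (so a half turn about z gives the same grasp; the last joint's range is limited). The gripper opens to 92 mm and grips with 3 to 60 N. Pads are 20 mm wide; open, the fingers measure 128 mm over their backs; the gripper's body (75 mm by 189 mm) begins 69 mm behind the grasp point.
Start: joints at [1.243, 0.353, 1.633, -0, 1.155, -0.002], TCP at [0.2, 0.592, 0.215] pointing down, gripper open.
Joint ranges: [-2.63, 2.63], [-0.92, 2.1], [0.06, 2.66], [-1.3, 4.44], [0, 2.69], [-3.02, 3.02]. Speed limits (rad/s): [2.22, 2.22, 2.79, 3.14, 3.14, 3.14].

### API

Orientations are given as a 3x3 rotation matrix whose columns are the frame's x, y, z axes.
In Python, from workcell import bot gives the robot as it stands. The module is installed in compiled form; this text tells all that it offers.
- The arm moves only by the tool step_arm, never from a script. Its argument "targets" is a list of rows, each an object with "dp": the shift along the tool's x, y, z normalised to -1 to 1, where 1 is 0.4 m, a list of three; "twist": the turn about the tool's z normalised to -1 to 1, where 1 is 120 degrees. In form: [{"dp": [dx, dy, dz], "twist": twist}, ...]. A call has 1 to 8 rows; each row is the pose to reach, as a shift and turn from the pose commanded when the call began, along the tool's axes at that moment; what a row does not reach only later rows make up. A row lasts 1/10 s, in which the tool goes at most 50 mm and 8.59 degrees, less where a joint would pass 70% of its speed; a pose out of reach is approached as far as the arm can. A call with a number of a shift or a turn outside -1 to 1 is refused whole. A call with a gripper value outside its range is refused whole. "gripper" is the gripper's target within -1 to 1 (fully open at 1, half-way at 0, shut at -1), set as the call begins (left out, the last holds). The fingers move at their own pace and stop on an object; "squeeze" is the grip in N (left out, the last holds). Time passes only in rows, so rows that repeat a pose let the fingers close. It gives the time, the measured TCP pose, the force, the opening and the grip force at its end, in the units of the state.
- bot.get_state(): the state, without advancing time (a new reading comes with each control period).
- bot.capture(name): name is "scene" or "top"; returns a dict with "color" (384x512x3 uint8, blue, green, red), "intrinsics" (3x3 intrinsics, pixels), "R" (3x3) and "t" (3): a world point X has camera coordinates R X + t. Camera axes: x right, y down, z forward; pixel columns grow to the right and rows downward; lengths in m; the calibration is good to about 2 mm. A picture is of the moment at which its call begins. There is no depth.
- bot.job_done(): hands the job in; it is judged then, once.
The state is a dict: "clock": time; "joints": joint angles; "joint_vel": joint speeds; "tau": joint torques, N m; "eef_pos": TCP position; "tool_rot": TCP orientation; "wrist_force": force on the tool from outside, world axes, zero at the start; "wrist_torque": the same for the moment, N m; "grip_width": finger opening in m; "gripper_force": force on a finger pad.
Only numpy, scipy, OpenCV 4.12 (cv2) and the standard library are available. Lean on these libraries where they do the work, as an engineer would, in place of code of your own. Each camera call takes 0.05 s, during which the arm holds its last target. There are 200 camera calls.

### The job

On the label cutter, push the pointer of the big dial round with a fingertip, clockwise as seen from above, until it rests exactly four clicks on from where it stands now. Then push the lock slide beside it all the way towards the rollers. Only push from outside, do not grip the pointer or the slide between the fingers; leave the small feed knob and the other things as they are.

Things in the scene. Friction and masses are not known exactly. Their poses are not given: they have to be found in the camera images.
- cutter: the label cutter, a grey housing 280 x 380 x 50 mm high, screwed to the bench. Origin: centre of its underside; own x runs from its front edge (nearest the robot) to its rollers, own y to its left, z up. Deck 50 mm high; on it, from right to left at x about -50 mm: big depth dial (y -90), lock slide (y 25), small feed knob (y 125). Rollers and cheeks fill x 45 to 140 mm, up to 55 mm above the deck
- dial_axis (a point): fixed point on the depth dial's vertical axis at its disc's top face, 63 mm above the bench, at x -45, y -90 mm of the cutter. The dial is a grey disc, 84 mm diameter, 12 mm thick, with an upright pointer fin: 12 mm thick, 24 mm high above the disc, from 12 mm behind the axis to 42 mm out, white line on top. Ten tick marks on the deck around it, one per click position
- dial_tip (a point): a point on the pointer fin, 40 mm out from the dial's axis, midway through its thickness, 12 mm below its top; turns with the dial. Own x points outward along the pointer, y across the fin, z up
- depth_dial (a joint): dial angle q (rad), grows clockwise seen from above; the pointer points 2.356 - q counter-clockwise from the cutter's own x. Click positions every 0.5236 (30 degrees) from 0 to 4.712, end stops just beyond; starts at rest in one of 0.524 to 2.094. Let go between clicks it springs to the nearer one. A click takes 3 to 5 N on the fin 30 mm from the axis; the push drops as it snaps over midway
- lock_tab (a point): centre of the top of the lock slide's tab, 71 mm above the bench; moves with it. The tab is a black block 14 mm (cutter's x) x 24 mm (cutter's y) x 20 mm high on the deck
- lock_slide (a joint): position of the lock slide (m): 0 is open (tab nearest the front edge), 0.020 is fully locked against its stop; grows along the cutter's own +x, towards the rollers. It stays where it is left; pushing it takes about 2 to 3 N. It starts between 0 and 0.003
- feed_knob_end (a point): a point on the top of the small feed knob's bar grip, 16 mm from the knob's axis; the knob is 36 mm in diameter and its top is 94 mm above the bench. To be left alone
- weight: a steel paper weight with a narrow neck, 32 mm diameter, 30 mm high, standing on the cutter's deck; origin at the centre of its underside. To be left where it is
- tape_roll: a cardboard tape core ring, 90 mm outside, 48 mm high, on the bench right of the cutter; origin at the centre of its underside. To be left where it is
- tool_cup: an open black plastic cup, 74 mm wide, 95 mm high, on the bench right of the cutter; origin at the centre of its underside. To be left where it is
- scraper: a flat spatula-like scraper with a wooden handle, lying across on the bench between the robot and the cutter; to be left where it is
- spray: a white bottle 60 mm wide, 160 mm high, on the bench left of the cutter; origin at the centre of its underside. To be left where it is
- label_carton: a small carton 100 x 70 x 50 mm, on the bench left of the cutter; origin at the centre of its underside. To be left where it is
- core_tube: a cardboard tube core 40 mm in diameter, 70 mm high, standing on the bench right of the cutter; origin at the centre of its underside. To be left where it is

How it is judged:
By the outcome, as a careful person would: the job done as asked, in the order asked, and still so for the second after the job is handed in, with the robot touching nothing.
It also fails if it takes over 51 s, if anything falls off the work surface, if the arm or the gripper's body presses on something with over 40 N, if the wrist force passes 120 N, or if a joint passes its speed limit or range.

## Working session

There is one attempt and no reset: what is moved stays moved. The work goes in short steps, Python scripts to look and compute and a tool call to move; the robot and the scene stay as the last step left them, time stands still between calls to the robot, and variables do not carry over. Pictures are saved under pics/ and viewed, at most 10 in all, crops included, and the job is handed in when it is done.

Besides the shell and the picture viewer there is one more tool, called after ">>>" as a command line: name --argument value ..., lists and objects as JSON in quotes. step_arm: Moves the arm, as the interface text tells. Its arguments: {"type":"object","properties":{"targets":{"type":"array","items":{"type":"object","properties":{"dp":{"type":"array","items":{"type":"number","minimum":-1,"maximum":1}},"twist":{"type":"number","minimum":-1,"maximum":1}}}},"gripper":{"type":"number"},"squeeze":{"type":"number"}},"required":["targets"]}

```bash
mkdir -p pics
python3 - <<'E'
from workcell import bot
import cv2,numpy as np,pickle
for n in("scene","top"):
    c=bot.capture(n);pickle.dump(c,open(n+".pkl","wb"))
    cv2.imwrite(f"pics/{n}0.png",cv2.resize(c["color"],(800,600),interpolation=cv2.INTER_CUBIC))
    print(n,c["intrinsics"].tolist(),(-c["R"].T@c["t"]).round(3),c["R"].round(3).tolist())
s=bot.get_state();print(s["tool_rot"].round(3) if hasattr(s["tool_rot"],'round') else s["tool_rot"],s["grip_width"],s["clock"])
E
```

```text
scene [[391.7701416151562, 0.0, 260.8272878888095], [0.0, 391.7701416151562, 196.41390511670411], [0.0, 0.0, 1.0]] [0.837 0.353 0.825] [[-0.702, 0.712, 0.01], [0.607, 0.607, -0.512], [-0.371, -0.354, -0.859]]
top [[385.9892706937993, 0.0, 252.36232666460484], [0.0, 385.9892706937993, 187.11201547630264], [0.0, 0.0, 1.0]] [0.462 0.032 1.079] [[-0.004, -1.0, 0.014], [-0.998, 0.003, -0.069], [0.069, -0.014, -0.998]]
[[-0.947  0.32  -0.   ]
 [ 0.32   0.947 -0.001]
 [-0.    -0.001 -1.   ]] 0.09156880476656439 0.1
```

View pics/scene0.png

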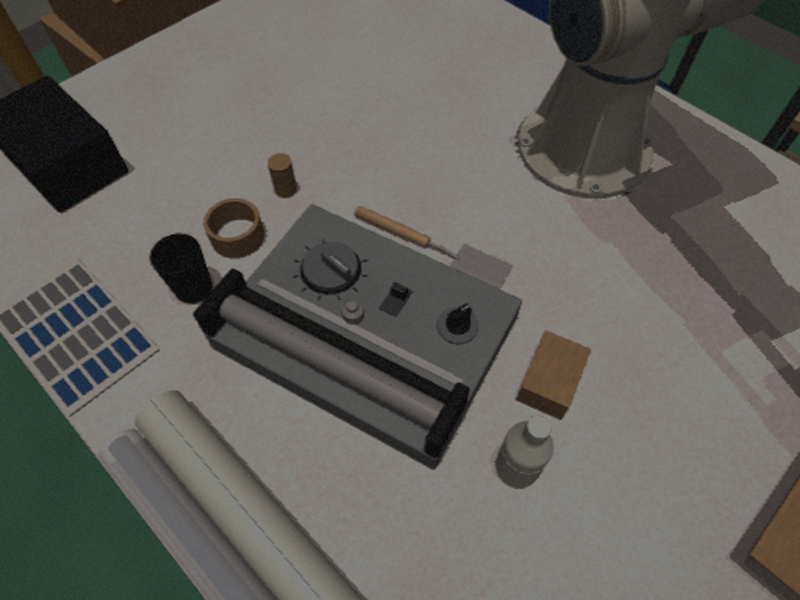

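View pics/top0.png

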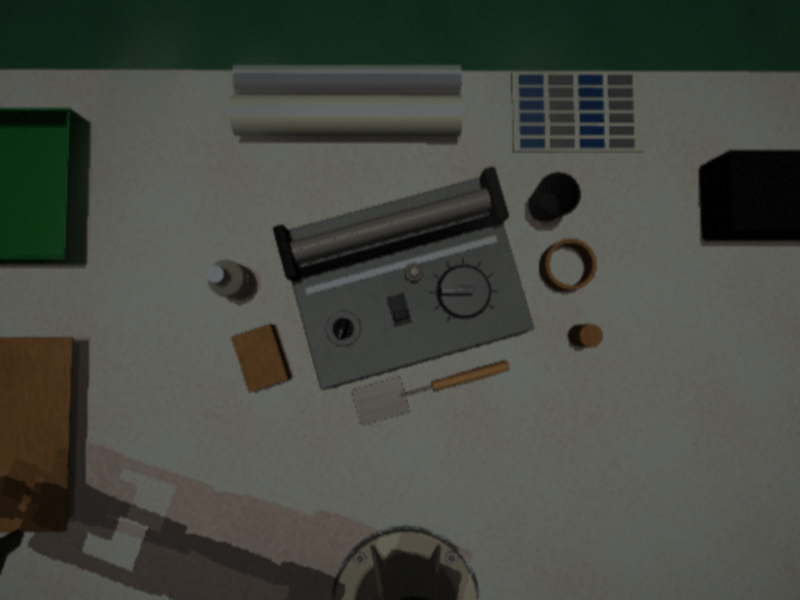

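The cutter is yawed about 15° CCW. In the top picture the pointer runs from (474,291) to (438,293), so it points to world +y. The weight is at (414,272), the tab near (398,303) and the knob at (344,328).

```bash
cat > h.py <<'E'
import numpy as np,pickle,cv2
from scipy.optimize import least_squares
def ray(c,px,z,s=.64):
    d=c["R"].T@np.linalg.solve(c["intrinsics"],[px[0]*s,px[1]*s,1]);o=-c["R"].T@c["t"]
    return o+d*(z-o[2])/d[2]
def proj(c,X):
    p=c["intrinsics"]@(c["R"]@np.asarray(X)+c["t"]);return p[:2]/p[2]
def world(p,x,y,z):
    return np.array([p[0]+np.cos(p[2])*x-np.sin(p[2])*y,p[1]+np.sin(p[2])*x+np.cos(p[2])*y,z])
E
python3 - <<'E'
from h import *
T=pickle.load(open("top.pkl","rb"));S=pickle.load(open("scene.pkl","rb"))
obs=[(T,(321,388),(-.14,.19,.05)),(T,(533,328),(-.14,-.19,.05)),(T,(464,291),(-.045,-.09,.063)),
(S,(313,207),(-.14,-.19,.05)),(S,(521,302),(-.14,.19,.05)),(S,(331,267),(-.045,-.09,.063))]
f=lambda p:np.concatenate([ (ray(c,u,m[2])-world(p,*m))[:2] for c,u,m in obs])
r=least_squares(f,[.5,0,.26]);p=r.x;print(p,(f(p)*1e3).round(1));np.save("pose.npy",p)
def loc(c,u,z):
    w=ray(c,u,z)[:2]-p[:2];a=p[2];return (np.array([[np.cos(a),np.sin(a)],[-np.sin(a),np.cos(a)]])@w*1e3).round(1)
print("axis",world(p,-.045,-.09,.063),"tab",loc(T,(398,305),.071),loc(S,(401,288),.071),"weight",loc(T,(413,274),.06),"fin",loc(T,(438,293),.087),loc(T,(474,291),.087))
ims=[]
for c,X,n in((T,(-.05,-.06,.06),4.5),(S,(-.05,-.03,.06),3.2)):
    u=proj(c,world(p,*X)).astype(int);w=int(200/n);h=int(300/n)
    im=c["color"][u[1]-h:u[1]+h,u[0]-w:u[0]+w];print(u-[w,h],im.shape,n)
    ims.append(cv2.convertScaleAbs(cv2.resize(im,(400,600),interpolation=cv2.INTER_CUBIC),alpha=2))
cv2.imwrite("pics/crop.png",np.hstack(ims))
E
```

```text
[0.5577453  0.00272022 0.2693628 ] [-1.  -6.5 -2.3 -1.6 -4.4 -4.2  2.4  9.3  4.4 -1.4  0.8  4.5]
axis [ 0.53831852 -0.09600971  0.063     ] tab [-43.4  21.4] [-57.9  26.9] weight [  0.9 -17.8] fin [-42.8 -47.1] [ -55.6 -105.3]
[240 123] (132, 88, 3) 4.5
[171  86] (186, 124, 3) 3.2
```

View pics/crop.png

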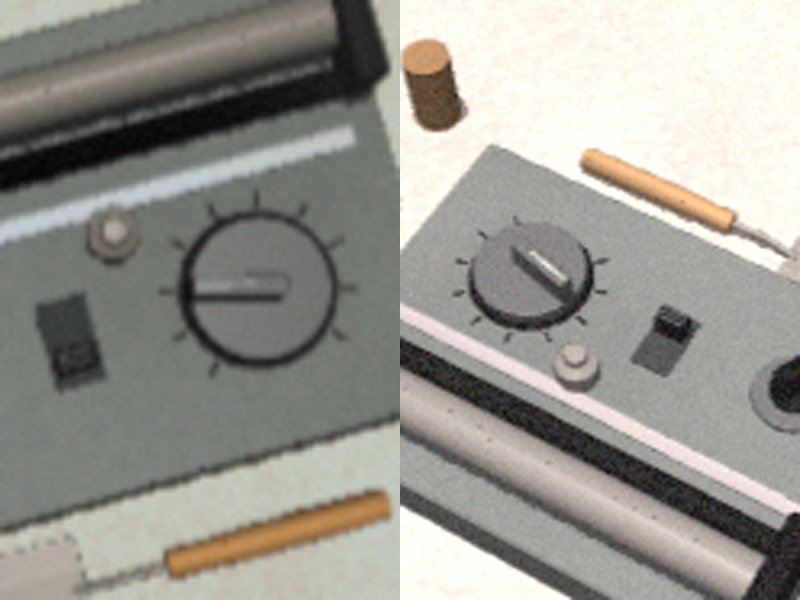

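Run:
```python
from h import *
T=pickle.load(open("top.pkl","rb"));S=pickle.load(open("scene.pkl","rb"))
t=lambda x,y:(x/4.545+240,y/4.545+123)
s=lambda x,y:((x-400)/3.226+171,y/3.226+86)
pr=lambda n,c,u,z:print(n,ray(c,u,z,1.).round(4))
pr("dialT",T,t(260.5,289),.063);pr("dialS",S,s(531,270),.063)
pr("tabT",T,t(76,358),.071);pr("tabS",S,s(675,320),.071)
pr("wT",T,t(113,240),.075);pr("wS",S,s(576,355),.08)
pr("tickL",T,t(165,292),.05);pr("tickR",T,t(348,290),.05)
pr("fin out",T,t(190,287),.087);pr("fin in",T,t(288,283),.087)
```

```text
dialT [ 0.533  -0.1011  0.063 ]
dialS [ 0.5373 -0.0944  0.063 ]
tabT [0.493  0.0066 0.071 ]
tabS [0.4971 0.0142 0.071 ]
wT [ 0.5607 -0.0149  0.075 ]
wS [ 0.5693 -0.0097  0.08  ]
tickL [ 0.5323 -0.0465  0.05  ]
tickR [ 0.5331 -0.1545  0.05  ]
fin out [ 0.5326 -0.0579  0.087 ]
fin in [ 0.5347 -0.1137  0.087 ]
```

>>> step_arm --targets '[{"dp": [-0.62, -0.655, 0], "twist": 0}, {"dp": [-0.62, -0.655, 0], "twist": 0}, {"dp": [-0.62, -0.655, 0], "twist": 0}, {"dp": [-0.62, -0.655, 0], "twist": 0}, {"dp": [-0.62, -0.655, 0], "twist": 0}, {"dp": [-0.62, -0.655, 0], "twist": 0}, {"dp": [-0.62, -0.655, 0], "twist": 0}, {"dp": [-0.62, -0.655, 0], "twist": 0}]' --gripper -1 --squeeze 5

```text
clock: 0.9
eef_pos: [0.3519, 0.2607, 0.2144]
tool_rot: [[-0.946, 0.323, -0.0], [0.323, 0.946, -0.001], [-0.0, -0.001, -1.0]]
wrist_force: [-0.5, -0.5, -0.6]
grip_width: 0.03
gripper_force: 0.0
```

>>> step_arm --targets '[{"dp": [-0.625, -0.647, 0], "twist": -0.156}, {"dp": [-0.625, -0.647, 0], "twist": -0.156}, {"dp": [-0.625, -0.647, 0], "twist": -0.156}, {"dp": [-0.625, -0.647, 0], "twist": -0.156}, {"dp": [-0.625, -0.647, 0.16], "twist": -0.156}, {"dp": [-0.625, -0.647, 0.16], "twist": -0.156}, {"dp": [-0.625, -0.647, 0.16], "twist": -0.156}, {"dp": [-0.625, -0.647, 0.16], "twist": -0.156}]'

```text
clock: 1.7
eef_pos: [0.5059, -0.0625, 0.1495]
tool_rot: [[-1.0, -0.0, -0.0], [-0.0, 1.0, 0.0], [0.0, 0.0, -1.0]]
wrist_force: [0.4, -0.1, 0.3]
grip_width: 0.0004
gripper_force: 0.0
```

```bash
cat >> h.py <<'E'
def snap(name,X,n=3.2,alpha=2):
    from workcell import bot
    S=[]
    s=bot.get_state();e=np.array(s["eef_pos"]);ims=[]
    for k,n in(("top",4.),("scene",3.2)):
        c=bot.capture(k);pickle.dump(c,open(f"{name}_{k}.pkl","wb"))
        u=proj(c,X).astype(int);w=int(200/n);h=int(300/n);o=u-[w,h]
        im=c["color"][o[1]:o[1]+2*h,o[0]:o[0]+2*w]
        im=cv2.convertScaleAbs(cv2.resize(im,(400,600),interpolation=cv2.INTER_CUBIC),alpha=alpha)
        sc=np.array([400/(2*w),600/(2*h)]);print(k,o,sc.round(3),"tcp at",((proj(c,e)-o)*sc).round(1));ims.append(im)
    cv2.imwrite(f"pics/{name}.png",np.hstack(ims));print(e.round(4),np.round(s["wrist_force"],2),s["clock"],s["grip_width"])
E
python3 -c "
from h import *
snap('a1',(.53,-.06,.07))"
```

```text
top [232 112] [4. 4.] tcp at [216.6 333.2]
scene [161  81] [3.226 3.226] tcp at [217.2 213.3]
[ 0.5059 -0.0625  0.1495] [ 0.44 -0.12  0.35] 1.7 0.0004054357315056899
```

View pics/a1.png

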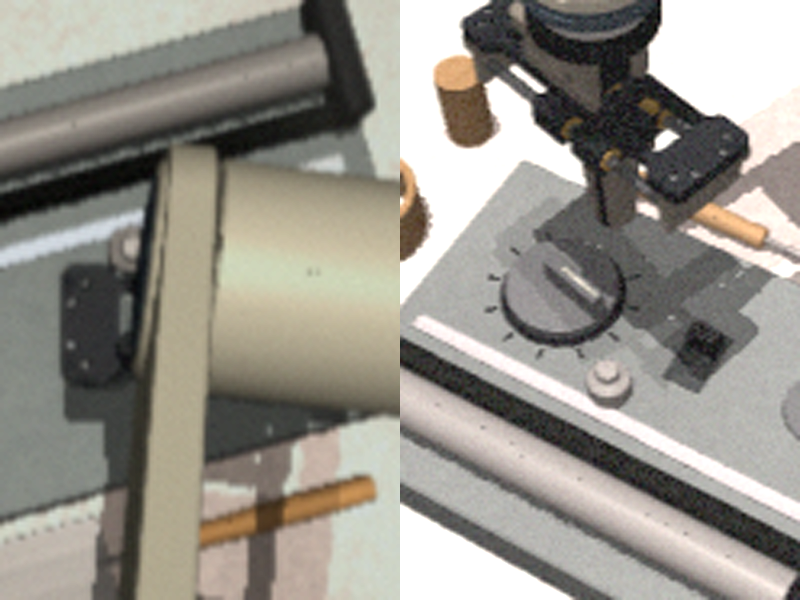

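The scene view shows the closed fingers' tip near (612,215), just in front of the dial. Fin top is at (575,280), weight at (608,383), and the tab is dark at (703,345). I'll lower the tip behind the fin.

>>> step_arm --targets '[{"dp": [0.01, 0, 0.08], "twist": 0}, {"dp": [0.01, 0, 0.14], "twist": 0}, {"dp": [0.01, 0, 0.18], "twist": 0}, {"dp": [0.01, 0, 0.199], "twist": 0}, {"dp": [0.01, 0, 0.199], "twist": 0}]'

```text
clock: 2.3
eef_pos: [0.5006, -0.0597, 0.0704]
tool_rot: [[-1.0, -0.002, -0.002], [-0.002, 1.0, 0.0], [0.002, 0.0, -1.0]]
wrist_force: [0.3, 0.1, 0.1]
grip_width: 0.0003
gripper_force: 0.0
```

```bash
python3 -c "
from h import *
snap('a2',(.53,-.06,.07))"
```

```text
top [232 112] [4. 4.] tcp at [200.2 347.2]
scene [161  81] [3.226 3.226] tcp at [231.9 278.8]
[ 0.5006 -0.0597  0.0704] [0.3  0.13 0.14] 2.3 0.00028322341182568015
```

View pics/a2.png

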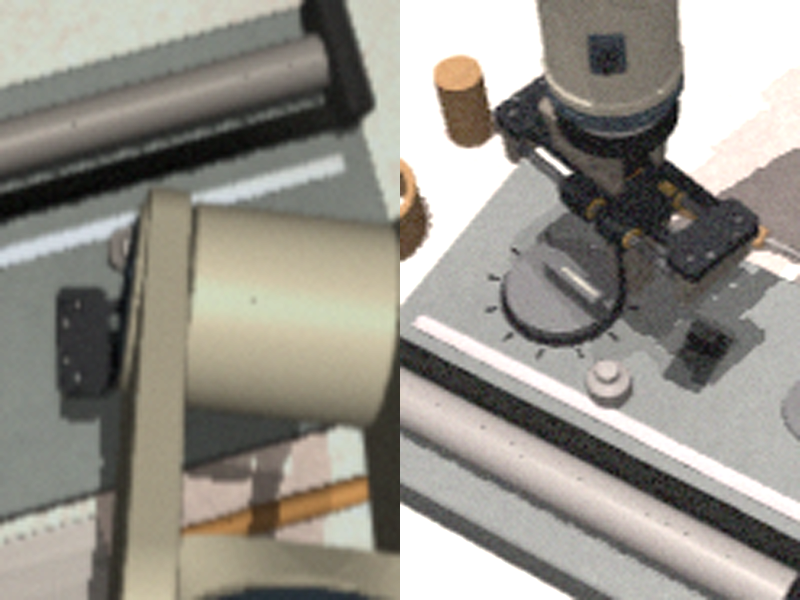

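The tip is beside the disc at about (630,290), with the fin at (575,285) ahead of it. I'll approach until it touches.

>>> step_arm --targets '[{"dp": [-0.01, -0.012, 0], "twist": 0}, {"dp": [-0.02, -0.012, 0], "twist": 0}, {"dp": [-0.025, -0.012, 0], "twist": 0}, {"dp": [-0.03, -0.012, 0], "twist": 0}, {"dp": [-0.03, -0.012, 0], "twist": 0}]'

```text
clock: 2.9
eef_pos: [0.5135, -0.0655, 0.0711]
tool_rot: [[-1.0, -0.001, 0.0], [-0.001, 1.0, -0.0], [-0.0, -0.0, -1.0]]
wrist_force: [-0.9, -0.2, -0.4]
grip_width: 0.0006
gripper_force: 0.0
```

>>> step_arm --targets '[{"dp": [-0.005, 0, 0], "twist": 0}, {"dp": [-0.01, 0, 0], "twist": 0}, {"dp": [-0.01, 0, 0], "twist": 0}]'

```text
clock: 3.2
eef_pos: [0.5175, -0.0655, 0.071]
tool_rot: [[-1.0, -0.001, 0.0], [-0.001, 1.0, -0.0], [-0.0, -0.0, -1.0]]
wrist_force: [-0.5, 0.6, -0.1]
grip_width: 0.0001
gripper_force: 0.0
```

>>> step_arm --targets '[{"dp": [-0.005, 0, 0], "twist": 0}, {"dp": [-0.0075, 0, 0], "twist": 0}, {"dp": [-0.0075, 0, 0], "twist": 0}]'

```text
clock: 3.5
eef_pos: [0.5196, -0.0653, 0.0709]
tool_rot: [[-1.0, -0.001, -0.001], [-0.001, 1.0, 0.0], [0.001, 0.0, -1.0]]
wrist_force: [-2.4, 1.5, 2.5]
grip_width: 0.0003
gripper_force: 1.3
```

>>> step_arm --targets '[{"dp": [-0.0051, 0.0023, 0], "twist": 0.0292}, {"dp": [-0.0104, 0.0043, 0], "twist": 0.0583}, {"dp": [-0.0157, 0.0059, 0], "twist": 0.0875}, {"dp": [-0.0212, 0.0072, 0], "twist": 0.1167}, {"dp": [-0.0267, 0.0082, 0], "twist": 0.1458}, {"dp": [-0.0322, 0.0089, 0], "twist": 0.175}, {"dp": [-0.0378, 0.0092, 0], "twist": 0.2042}, {"dp": [-0.0434, 0.0091, 0], "twist": 0.2333}]'

```text
clock: 4.3
eef_pos: [0.538, -0.0618, 0.071]
tool_rot: [[-0.882, 0.471, 0.001], [0.471, 0.882, -0.0], [-0.001, 0.0, -1.0]]
wrist_force: [0.1, 1.0, -0.1]
grip_width: 0.0008
gripper_force: 0.0
```

>>> step_arm --targets '[{"dp": [-0.0051, 0.0023, 0], "twist": 0.0292}, {"dp": [-0.0104, 0.0043, 0], "twist": 0.0583}, {"dp": [-0.0157, 0.0059, 0], "twist": 0.0875}, {"dp": [-0.0212, 0.0072, 0], "twist": 0.1167}, {"dp": [-0.0267, 0.0082, 0], "twist": 0.1458}, {"dp": [-0.0322, 0.0089, 0], "twist": 0.175}, {"dp": [-0.0378, 0.0092, 0], "twist": 0.2042}, {"dp": [-0.0434, 0.0091, 0], "twist": 0.2333}]'

```text
clock: 5.1
eef_pos: [0.555, -0.0668, 0.071]
tool_rot: [[-0.558, 0.83, 0.001], [0.83, 0.558, -0.0], [-0.001, 0.001, -1.0]]
wrist_force: [-0.5, -0.2, -0.0]
grip_width: 0.0006
gripper_force: 0.0
```

```bash
python3 -c "
from h import *
snap('a3',(.53,-.09,.07))"
```

```text
top [243 112] [4. 4.] tcp at [166.2 264.2]
scene [152  74] [3.226 3.226] tcp at [198.4 339.3]
[ 0.555  -0.0668  0.071 ] [-0.5  -0.17 -0.03] 5.1 0.0005802281915482294
```

View pics/a3.png

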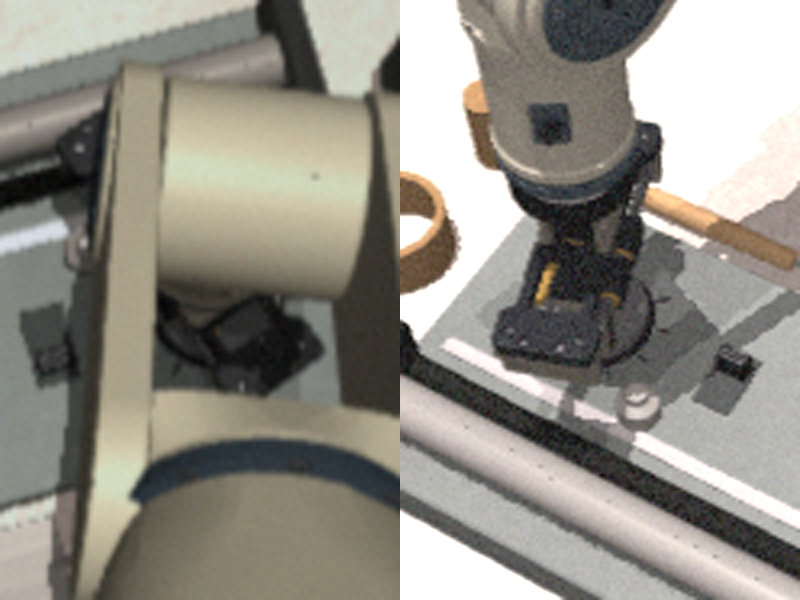

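Fin hidden under the gripper; the weight at (638,405) and tab at (735,362) are untouched. Forces are as expected at about 2 clicks, so I'll continue.

>>> step_arm --targets '[{"dp": [-0.0051, 0.0023, 0], "twist": 0.0292}, {"dp": [-0.0104, 0.0043, 0], "twist": 0.0583}, {"dp": [-0.0157, 0.0059, 0], "twist": 0.0875}, {"dp": [-0.0212, 0.0072, 0], "twist": 0.1167}]'

```text
clock: 5.6
eef_pos: [0.5617, -0.0717, 0.071]
tool_rot: [[-0.342, 0.94, -0.0], [0.94, 0.342, 0.001], [0.001, 0.0, -1.0]]
wrist_force: [-0.1, 2.2, -1.0]
grip_width: 0.0004
gripper_force: 1.0
```

>>> step_arm --targets '[{"dp": [-0.0051, 0.0023, 0], "twist": 0.0292}, {"dp": [-0.0104, 0.0043, 0], "twist": 0.0583}, {"dp": [-0.0157, 0.0059, 0], "twist": 0.0875}, {"dp": [-0.0212, 0.0072, 0], "twist": 0.1167}]'

```text
clock: 6.0
eef_pos: [0.5675, -0.0791, 0.071]
tool_rot: [[-0.105, 0.994, 0.0], [0.994, 0.105, -0.0], [-0.0, 0.0, -1.0]]
wrist_force: [0.4, 0.4, -0.1]
grip_width: 0.0005
gripper_force: 0.0
```

>>> step_arm --targets '[{"dp": [-0.0051, 0.0023, 0], "twist": 0.0292}, {"dp": [-0.0104, 0.0043, 0], "twist": 0.0583}]'

```text
clock: 6.2
eef_pos: [0.5696, -0.0831, 0.071]
tool_rot: [[0.017, 1.0, 0.0], [1.0, -0.017, -0.0], [-0.0, 0.0, -1.0]]
wrist_force: [-0.2, -0.1, -0.0]
grip_width: 0.0003
gripper_force: 0.0
```

>>> step_arm --targets '[{"dp": [-0.0051, 0.0023, 0], "twist": 0.0292}, {"dp": [-0.0104, 0.0043, 0], "twist": 0.0583}]'

```text
clock: 6.4
eef_pos: [0.5713, -0.0869, 0.071]
tool_rot: [[0.139, 0.99, 0.0], [0.99, -0.139, 0.001], [0.001, 0.0, -1.0]]
wrist_force: [-0.2, 2.7, -0.5]
grip_width: 0.0001
gripper_force: 1.2
```

>>> step_arm --targets '[{"dp": [-0.0051, 0.0023, 0], "twist": 0.0292}, {"dp": [-0.0104, 0.0043, 0], "twist": 0.0583}]'

```text
clock: 6.6
eef_pos: [0.5727, -0.0914, 0.071]
tool_rot: [[0.258, 0.966, 0.001], [0.966, -0.258, 0.0], [0.001, 0.001, -1.0]]
wrist_force: [0.6, 0.9, -0.4]
grip_width: 0.0005
gripper_force: 0.6
```

>>> step_arm --targets '[{"dp": [-0.0051, 0.0023, 0], "twist": 0.0292}, {"dp": [-0.0104, 0.0043, 0], "twist": 0.0583}]'

```text
clock: 6.8
eef_pos: [0.573, -0.0961, 0.071]
tool_rot: [[0.374, 0.927, 0.001], [0.927, -0.374, -0.0], [0.0, 0.001, -1.0]]
wrist_force: [0.3, 0.2, -0.4]
grip_width: 0.0004
gripper_force: 0.0
```

>>> step_arm --targets '[{"dp": [0.015, 0, 0], "twist": 0}, {"dp": [0.03, 0, 0], "twist": 0}, {"dp": [0.03, 0, -0.1], "twist": 0}, {"dp": [0.03, 0, -0.2], "twist": 0.07}, {"dp": [0.125, -0.344, -0.2], "twist": 0.438}, {"dp": [0.125, -0.344, -0.2], "twist": 0.438}, {"dp": [0.125, -0.344, -0.2], "twist": 0.438}, {"dp": [0.125, -0.344, -0.2], "twist": 0.438}]'

```text
clock: 7.6
eef_pos: [0.4591, 0.0043, 0.1506]
tool_rot: [[0.905, 0.426, -0.003], [0.426, -0.905, 0.001], [-0.003, -0.002, -1.0]]
wrist_force: [0.4, -0.7, 0.5]
grip_width: 0.0002
gripper_force: 0.0
```

>>> step_arm --targets '[{"dp": [0, 0, 0], "twist": 0.17}, {"dp": [0, 0, 0], "twist": 0.17}, {"dp": [0, 0, 0], "twist": 0.17}, {"dp": [0, 0, 0], "twist": 0.17}]'

```text
clock: 8.0
eef_pos: [0.4639, 0.0022, 0.1511]
tool_rot: [[0.996, 0.087, 0.0], [0.087, -0.996, 0.0], [0.0, -0.0, -1.0]]
wrist_force: [-0.3, -0.0, -0.2]
grip_width: 0.0004
gripper_force: 0.0
```

```bash
python3 -c "
from h import *
snap('a4',(.53,-.05,.07))"
```

```text
top [228 112] [4. 4.] tcp at [125.8 403.3]
scene [164  84] [3.226 3.226] tcp at [320.  221.4]
[0.4639 0.0022 0.1511] [-0.31 -0.03 -0.24] 8.0 0.00042875341317938473
```

View pics/a4.png

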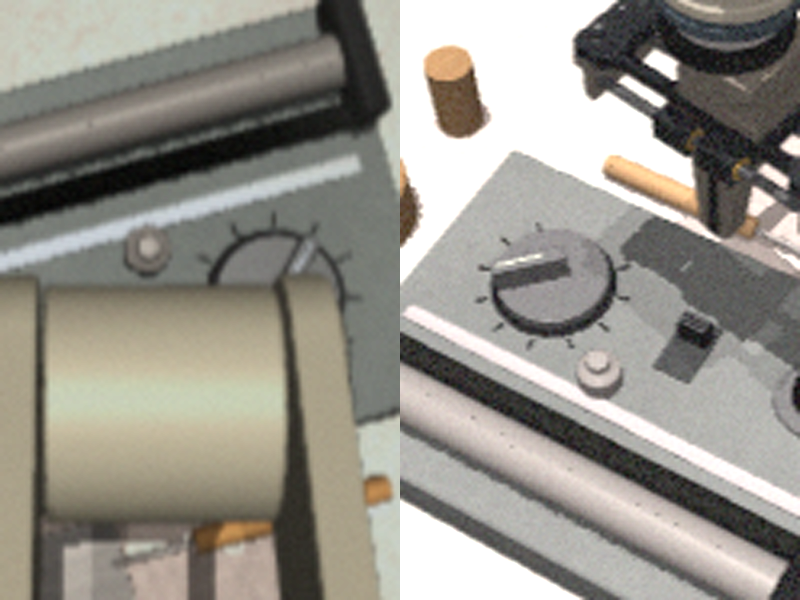

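The dial is right: in the top view the pointer ends at tick (315,230), the fourth on from the start. The tab is at (697,328) in the scene half, still open, and the weight stands. I'll square up and go down in front of the tab.

>>> step_arm --targets '[{"dp": [0, 0, 0.08], "twist": -0.05}, {"dp": [0, 0, 0.15], "twist": -0.087}, {"dp": [0, 0, 0.2], "twist": -0.087}, {"dp": [0, 0, 0.232], "twist": -0.087}, {"dp": [0, 0, 0.232], "twist": -0.087}]'

```text
clock: 8.6
eef_pos: [0.4625, 0.0018, 0.0567]
tool_rot: [[0.964, 0.267, -0.003], [0.267, -0.964, -0.0], [-0.003, -0.001, -1.0]]
wrist_force: [-0.4, 0.5, -0.2]
grip_width: 0.0001
gripper_force: 0.0
```

>>> step_arm --targets '[{"dp": [0.01, 0, 0], "twist": 0}, {"dp": [0.02, 0, 0], "twist": 0}, {"dp": [0.03, 0, 0], "twist": 0}, {"dp": [0.03, 0, 0], "twist": 0}]'

```text
clock: 9.0
eef_pos: [0.4767, 0.005, 0.0589]
tool_rot: [[0.964, 0.265, 0.002], [0.265, -0.964, 0.0], [0.002, 0.0, -1.0]]
wrist_force: [-0.7, 0.0, 0.6]
grip_width: 0.0005
gripper_force: 0.0
```

>>> step_arm --targets '[{"dp": [0.005, 0, 0], "twist": 0}, {"dp": [0.01, 0, 0], "twist": 0}, {"dp": [0.01, 0, 0], "twist": 0}]'

```text
clock: 9.3
eef_pos: [0.4793, 0.006, 0.0582]
tool_rot: [[0.964, 0.264, -0.0], [0.264, -0.964, -0.0], [-0.0, -0.0, -1.0]]
wrist_force: [-0.9, -0.7, 0.8]
grip_width: 0.0004
gripper_force: 0.3
```

>>> step_arm --targets '[{"dp": [0.005, 0, 0], "twist": 0}, {"dp": [0.01, 0, 0], "twist": 0}, {"dp": [0.01, 0, 0], "twist": 0}]'

```text
clock: 9.6
eef_pos: [0.4832, 0.0071, 0.0581]
tool_rot: [[0.964, 0.264, -0.0], [0.264, -0.964, 0.0], [-0.0, -0.0, -1.0]]
wrist_force: [-1.6, 0.5, 0.5]
grip_width: 0.0006
gripper_force: 0.6
```

>>> step_arm --targets '[{"dp": [0.007, 0, 0], "twist": 0}, {"dp": [0.014, 0, 0], "twist": 0}, {"dp": [0.021, 0, 0], "twist": 0}, {"dp": [0.025, 0, 0], "twist": 0}, {"dp": [0.025, 0, 0], "twist": 0}]'

```text
clock: 10.1
eef_pos: [0.4932, 0.0097, 0.0582]
tool_rot: [[0.964, 0.265, 0.0], [0.265, -0.964, 0.0], [0.0, 0.0, -1.0]]
wrist_force: [-1.5, 0.4, -0.4]
grip_width: 0.0004
gripper_force: 0.5
```

>>> step_arm --targets '[{"dp": [0.005, 0, 0], "twist": 0}, {"dp": [0.008, 0, 0], "twist": 0}]'

```text
clock: 10.3
eef_pos: [0.4959, 0.0105, 0.0582]
tool_rot: [[0.964, 0.264, -0.0], [0.264, -0.964, -0.0], [-0.0, 0.0, -1.0]]
wrist_force: [-2.8, -0.6, 0.3]
grip_width: 0.0004
gripper_force: 1.0
```

>>> step_arm --targets '[{"dp": [0.004, 0, 0], "twist": 0}, {"dp": [0.006, 0, 0], "twist": 0}]'

```text
clock: 10.5
eef_pos: [0.4974, 0.0109, 0.0581]
tool_rot: [[0.964, 0.265, -0.002], [0.265, -0.964, -0.0], [-0.002, -0.0, -1.0]]
wrist_force: [-6.9, -2.4, 4.8]
grip_width: 0.0007
gripper_force: 3.6
```

Force is rising, so this is likely the stop. I'll press slightly more to confirm.

>>> step_arm --targets '[{"dp": [0.004, 0, 0], "twist": 0}, {"dp": [0.004, 0, 0], "twist": 0}]'

```text
clock: 10.7
eef_pos: [0.4975, 0.011, 0.0579]
tool_rot: [[0.964, 0.265, -0.005], [0.265, -0.964, -0.001], [-0.005, -0.0, -1.0]]
wrist_force: [-9.4, -4.3, 7.9]
grip_width: 0.0008
gripper_force: 5.0
```

>>> step_arm --targets '[{"dp": [0.003, 0, 0], "twist": 0}, {"dp": [0.003, 0, 0], "twist": 0}]'

```text
clock: 10.9
eef_pos: [0.4975, 0.0111, 0.0578]
tool_rot: [[0.964, 0.265, -0.007], [0.265, -0.964, -0.001], [-0.007, -0.001, -1.0]]
wrist_force: [-12.9, -5.2, 9.3]
grip_width: 0.0001
gripper_force: 6.7
```

The tip stopped while the force climbed, so the slide is on its stop. Backing off, lifting, and moving clear to look.

>>> step_arm --targets '[{"dp": [-0.03, 0, 0], "twist": 0}, {"dp": [-0.06, 0, 0], "twist": 0}, {"dp": [-0.06, 0, -0.1], "twist": 0}, {"dp": [-0.06, 0, -0.2], "twist": 0}, {"dp": [-0.06, 0, -0.35], "twist": 0}, {"dp": [-0.25, -0.2, -0.4], "twist": 0}, {"dp": [-0.35, -0.5, -0.4], "twist": 0}, {"dp": [-0.35, -0.5, -0.4], "twist": 0}]'

```text
clock: 11.7
eef_pos: [0.3689, 0.105, 0.2112]
tool_rot: [[0.965, 0.262, 0.003], [0.262, -0.965, 0.001], [0.003, -0.0, -1.0]]
wrist_force: [1.1, 1.5, 0.7]
grip_width: 0.0004
gripper_force: 0.0
```

>>> step_arm --targets '[{"dp": [0, -0.4, 0], "twist": 0}, {"dp": [0, -0.4, 0], "twist": 0}, {"dp": [0, -0.4, 0], "twist": 0}, {"dp": [0, -0.4, 0], "twist": 0}, {"dp": [0, -0.4, 0], "twist": 0}]'

```text
clock: 12.2
eef_pos: [0.327, 0.26, 0.2104]
tool_rot: [[0.963, 0.268, 0.001], [0.268, -0.963, 0.001], [0.001, -0.0, -1.0]]
wrist_force: [-0.5, -0.2, 0.1]
grip_width: 0.0001
gripper_force: 0.0
```

```bash
python3 -c "
from h import *
snap('a5',(.53,-.05,.07))"
```

```text
top [228 112] [4. 4.] tcp at [-335.2  653. ]
scene [164  84] [3.226 3.226] tcp at [793.2 276.5]
[0.327  0.26   0.2104] [-0.52 -0.23  0.1 ] 12.2 0.00012628221575443523
```

View pics/a5.png

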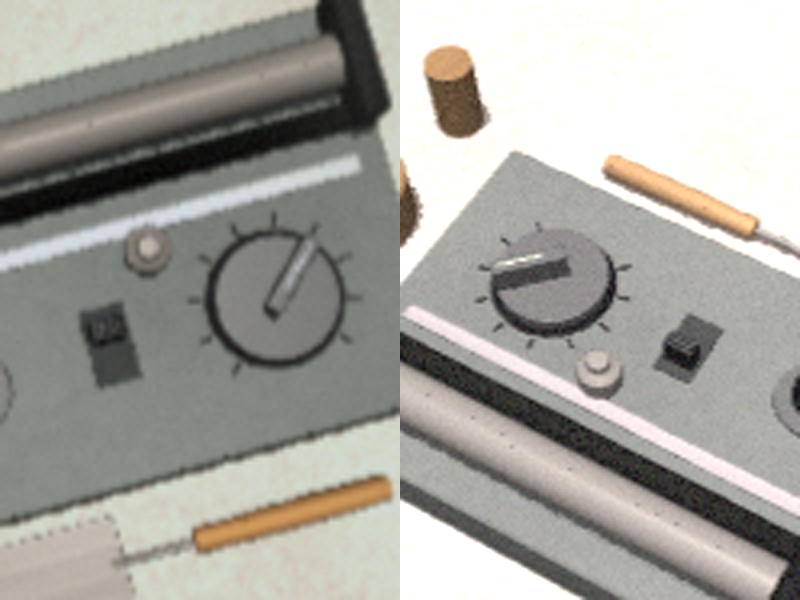

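The pointer rests on the fourth tick on, at (315,228). The tab sits at the roller end at (105,327). The weight at (148,250) and the scraper have not moved.

```bash
python3 -c "
from workcell import bot
print(bot.job_done())"
```

```text
the job is handed in; nothing more can be done
None
```

The job is handed in at about 12 s on the robot's clock: the dial pointer rests exactly four clicks clockwise from its start, and the lock slide was then pushed to its stop at the roller end. The last picture shows the weight and scraper where they were.

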